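# Fit the front axle to the upturned model rover

## Task

The model rover lies upside down for service. Take the loose wheel axle out of its wooden cradle and fit it into the two open slots at the rover's empty end: feel for the slots, then press it gently past the spring catches until both ends sit fully home on the slot bottoms, level, and let go. Never force it against the rover, and leave the other things on the table where they are.

Things in the scene. Friction and masses are not known exactly. Their poses are not given: they have to be found in the camera images.
- axle_mid (a point): Centre of the loose axle: a steel rod 10 mm thick, 186 mm long, along this point's level y axis, with a round aluminium sleeve in the middle (28 mm diameter, 44 mm long) to grip it by and a rubber wheel at each end (60 mm diameter, 24 mm wide, 66 to 90 mm from the centre). 0.2 to 0.4 kg, same both ways round. It waits in the cradle with its centre 42 mm above the table.
- axle_end_a (a point): Point on the axle's centre line 45 mm from its centre (+y side), where the bare rod goes into one slot. Beside each wheel is a boss, 18 mm diameter, whose inner face is 54 mm from the axle's centre; it passes outside the slotted plate with 4 mm to spare when centred.
- axle_end_b (a point): The like point 45 mm from the centre on the other (-y) side.
- rover: Upturned model rover, fixed, 350 mm long, rear wheels on. Origin on the table midway between its two slotted plates; x to the rear wheels (190 mm off), y along the axle to fit, z up. Plates: upright steel, 10 mm thick, centred at y = +45 and -45 mm. The bay between is clear for fingers: 80 mm wide, x -88 to +100 mm, up from a bar 24 mm above the table.
- seat_mid (a point): Where the centre of the fitted axle would be if the plates stood at the middle of their adjustment; 65 mm above the table. But the two plates are clamped, as one, anywhere up to 24 mm either way of it along the rover's x: this differs each time and no pose tells it. Slots: 12 mm wide, open at the top, flat bottoms 60 mm above the table, square across from one another.
- rest_mid (a point): Point fixed to the rover 34 mm in front (-x) of seat_mid, 85 mm up: the axle's centre when the rod rests on the flat low tops (80 mm up, 66 mm long) in front of the slots; always over them. From there it slides towards +x until stops behind the slots (8 mm higher than the low tops) halt it right over them, its centre 1 mm behind the slots' middle.
- catch_mid (a point): Height of the catches, 74 mm up. In the front wall of each slot a sprung brass catch, 8 mm round, stands 2 mm into the slot. The axle's own weight does not pass it; pressing the middle of the axle down with some 5 to 20 N does. The stops and slots are rigid: more than 32 N between axle and rover, or 25 N of the robot on the rover, harms it.
- water: Water bottle, 64 mm across and 190 mm tall, origin under its centre; to be left alone.
- tin: Flat round steel tin, 84 mm across and 45 mm tall, origin under its centre; to be left alone.
- driver: Screwdriver lying across in front of the robot's base, origin under its middle; to be left alone.
- tray: Empty grey parts tray 100 x 120 x 30 mm, origin under its centre; to be left alone.

How it is judged:
By the outcome, as a careful person would: the job done as asked, in the order asked, and still so for the second after the job is handed in, with the robot touching nothing.
It also fails if it takes over 69 s, if anything falls off the work surface, if the arm or the gripper's body presses on something with over 40 N, if the wrist force passes 120 N, or if a joint passes its speed limit or range.

## Robot

A 6-joint arm with a two-finger parallel gripper is mounted at the origin on the work surface. World frame = base frame: x ahead of the robot, y to its left, z up, the work surface at z = 0. Lengths are in m, angles in rad, forces in N, time in s.
With the tool pointing down it reaches from about 0.35 to 0.925 m from the base axis. Payload 6.4 kg.
Tool frame: the origin (TCP) lies on the centre line of the jaws, within the pads' length; the fingertips stand 22 mm ahead of it and the grasp point (between the pads) lies 3 mm ahead of it; z points along the fingers, y is the line along which they close (so a half turn about z gives the same grasp; the last joint's range is limited). The gripper opens to 85 mm and grips with 20 to 120 N. Pads are 22 mm wide; open, the fingers measure 114 mm over their backs; the gripper's body (76 mm by 85 mm) begins 54 mm behind the grasp point. The pads swing forward as they close: fully open they stand 13 mm farther back than shut.
Start: joints at [1.135, 0.245, 1.558, -0, 1.339, -0.174], TCP at [0.168, 0.628, 0.253] pointing down, gripper open.
Joint ranges: [-3.13, 3.13], [-1.02, 2.26], [0.13, 2.54], [-0.95, 4.09], [0.21, 2.88], [-2.74, 2.74]. Speed limits (rad/s): [2.57, 2.57, 3.14, 3.14, 3.14, 3.14].

## Interface

Orientations are given as a rotation vector (axis times angle).
In Python, from station import robot gives the robot as it stands.
- The arm moves only by the tool arm_command, never from a script. Its argument "series" is a list of rows, each a list of 3 entries, a list of its own where there are three numbers: the closure in counts, from 0 (fully open) to 255 (shut), then the shift along the tool's x, y, z in cm, then the turn, a rotation vector about the tool's x, y, z in rad. A call has 1 to 12 rows; each row is the pose to reach, as a shift and turn from the pose commanded when the call began, along the tool's axes at that moment; what a row does not reach only later rows make up. A row lasts 1/10 s, in which the tool goes at most 50 mm and 8.59 degrees, less where a joint would pass 70% of its speed; a pose out of reach is approached as far as the arm can. A call with a gripper value outside its range is refused whole. The fingers move at their own pace and stop on an object; the grip force is fixed at half the most. Time passes only in rows, so rows that repeat a pose let the fingers close. It gives the time, the measured TCP pose, the force and the opening at its end, in the units of the state.
- robot.get_obs(): the state, without advancing time (a new reading comes with each control period).
- robot.capture(name): name is "side" or "top"; returns a dict with "pixels" (420x560x3 uint8, red, green, blue), "fov_y" (degrees; the focal length in pixels is half the picture's height over the tangent of half this angle, whatever the lens; pixels are square), "cx", "cy" (the principal point, pixels), "dist_coeffs" ([k1, k2, p1, p2, k3] as OpenCV has them; the pictures are not rectified), "camera_from_world" (4x4, takes a point from world to camera coordinates). Camera axes: x right, y down, z forward; pixel columns grow to the right and rows downward; lengths in m; the calibration is good to about 2 mm. A picture is of the moment at which its call begins. There is no depth.
- robot.sign_off(): hands the job in, once; it reports no verdict.
Trained networks look in the newest picture that a camera, given by its name, has taken for a name from the list of things; names that differ only in an ending like _2 or _b are one class to them, and where a whole thing is asked for, a point or a joint stands for the part that bears it (a point fixed in the world has none). Each returns a list of dicts, best first, with "confidence" (0 to 1); they miss things now and then, are a little off and sometimes report something else, mostly with a low value. They report only what shows in the picture. A call takes as long as a camera call.
- robot.cut_out(camera, query): "region" (420x560 bool, what is visible of it) and "uv" ([column, row] in pixels, amid what is visible of it).
- robot.mark_of(camera, query): "uv" ([column, row] in pixels: a listed point, or the origin of a listed thing).
The state is a dict: "clock": time; "joint_pos": joint angles; "dq": joint speeds; "tau": joint torques, N m; "position": TCP position; "ee_rot": TCP orientation; "contact_force": force on the tool from outside, world axes, zero at the start; "torque": the same for the moment, N m; "finger_gap": opening from 0.0 (shut) to 1.0 (fully open).
Only numpy, scipy, OpenCV 4.12 (cv2) and the standard library are available. Lean on these libraries where they do the work, as an engineer would, in place of code of your own. Each camera call takes 0.05 s, during which the arm holds its last target. There are 200 camera calls.

## Working session

There is one attempt and no reset: what is moved stays moved. The work goes in short steps, Python scripts to look and compute and a tool call to move; the robot and the scene stay as the last step left them, time stands still between calls to the robot, and variables do not carry over. Pictures are saved under pics/ and viewed, on a budget of 10 in all, crops included, one or two more only if the job needs it, and the job is handed in when it is done.

Besides the shell and the picture viewer there is one more tool, called after "Call:" by a JSON object that holds its "fn" and its "kwargs". arm_command: Moves the arm, as the interface text tells. Its arguments: {"type":"object","properties":{"series":{"type":"array"}},"required":["series"]}

```bash
mkdir -p pics
cat > h.py <<'E'
import numpy as np, cv2
from station import robot
def cam(n,save=None):
    c=robot.capture(n)
    if save: cv2.imwrite('pics/'+save,c['pixels'][:,:,::-1])
    return c
def K(c):
    f=210/np.tan(np.radians(c['fov_y'])/2); return np.array([[f,0,c['cx']],[0,f,c['cy']],[0,0,1.]])
def ray(c,uv):
    p=cv2.undistortPoints(np.array([[uv]],float),K(c),np.array(c['dist_coeffs'],float))[0,0]
    T=np.array(c['camera_from_world']);R=T[:3,:3]
    return -R.T@T[:3,3], R.T@np.array([p[0],p[1],1.])
def atz(c,uv,z):
    o,d=ray(c,uv); return o+d*(z-o[2])/d[2]
def proj(c,P):
    T=np.array(c['camera_from_world'])
    return cv2.projectPoints(np.array(P,float).reshape(-1,1,3),cv2.Rodrigues(T[:3,:3])[0],T[:3,3],K(c),np.array(c['dist_coeffs'],float))[0][:,0]
def tri(c1,u1,c2,u2):
    A=[];b=[]
    for c,u in((c1,u1),(c2,u2)):
        o,d=ray(c,u);d/=np.linalg.norm(d);M=np.eye(3)-np.outer(d,d);A.append(M);b.append(M@o)
    return np.linalg.lstsq(np.vstack(A),np.hstack(b),rcond=None)[0]
E
python3 - <<'E'
from h import *
np.set_printoptions(precision=4,suppress=True)
c={n:cam(n,n+'0.png') for n in('top','side')}
Z=dict(axle_mid=.042,axle_end_a=.042,rover=0,seat_mid=.065,rest_mid=.085,water=0,tin=0,driver=0,tray=0)
for q,z in Z.items():
    for n in c:
        for m in robot.mark_of(n,q)[:2]: print(q,n,round(m['confidence'],2),np.round(m['uv'],1),atz(c[n],m['uv'],z))
o=robot.get_obs();print(o)
for n in c: print(n,ray(c[n],(280,210)))
E
```

```text
axle_mid top 0.72 [343.  167.3] [ 0.6172 -0.1744  0.042 ]
axle_mid side 0.92 [330.2 251.3] [ 0.6022 -0.1759  0.042 ]
axle_end_a top 0.96 [358.1 171.7] [ 0.6019 -0.2204  0.042 ]
axle_end_a top 0.95 [331.1 162.8] [ 0.6326 -0.1382  0.042 ]
axle_end_a side 0.88 [327.6 241.4] [ 0.6151 -0.1293  0.042 ]
axle_end_a side 0.7 [336.6 259.4] [ 0.6043 -0.2174  0.042 ]
rover top 0.83 [243.2 191.2] [0.5594 0.1394 0.    ]
rover side 0.8 [278.1 208.1] [0.5505 0.1506 0.    ]
seat_mid top 0.81 [238.5 190.4] [0.5482 0.1478 0.065 ]
seat_mid side 0.93 [276.  192.6] [0.5463 0.1583 0.065 ]
rest_mid top 0.87 [242.4 195. ] [0.5294 0.1343 0.085 ]
water top 0.65 [127.4 250.1] [0.3821 0.5037 0.    ]
water side 0.95 [209.6 167. ] [0.3919 0.5147 0.    ]
tin top 0.84 [439.5 220. ] [ 0.4504 -0.4727  0.    ]
tin side 0.68 [327.4 345.5] [ 0.4525 -0.4768  0.    ]
driver top 0.7 [289.4 253. ] [ 0.3601 -0.0013  0.    ]
driver side 0.62 [238.9 250. ] [ 0.3481 -0.0161  0.    ]
driver side 0.52 [327.8 348. ] [ 0.45   -0.4847  0.    ]
tray top 0.82 [131.7 200.5] [0.5395 0.494  0.    ]
tray top 0.53 [330.1 162.5] [ 0.645  -0.1386  0.    ]
tray side 0.97 [247.4 161.7] [0.5472 0.4955 0.    ]
{'clock': 1.0, 'joint_pos': array([ 1.1349,  0.2451,  1.5578,  0.    ,  1.3387, -0.1741]), 'dq': array([-0.0009, -0.0004,  0.    ,  0.0007,  0.0025,  0.0014]), 'tau': array([  0.0011, -42.9522, -32.6428,  -0.0001,   0.0006,  -0.    ]), 'position': array([0.1682, 0.6279, 0.2533]), 'ee_rot': array([-0.41  , -3.1147, -0.0001]), 'contact_force': array([0.2551, 0.3398, 0.0392]), 'torque': array([ 0.0007, -0.0154,  0.0063]), 'finger_gap': 1.001521093945771}
top (array([ 0.2105, -0.0042,  1.6025]), array([ 0.1753,  0.0176, -0.9844]))
side (array([ 0.0179, -1.2809,  1.1454]), array([ 0.2816,  0.7466, -0.603 ]))
```

View pics/top0.png

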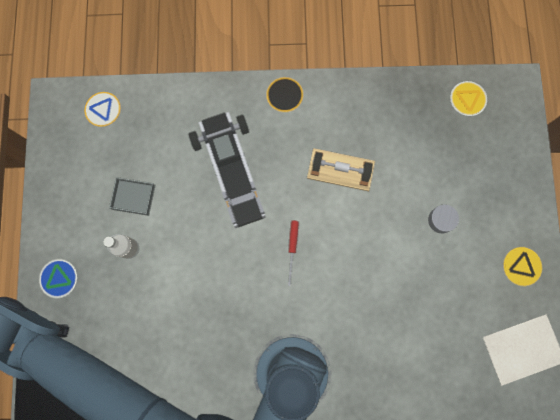

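View pics/side0.png

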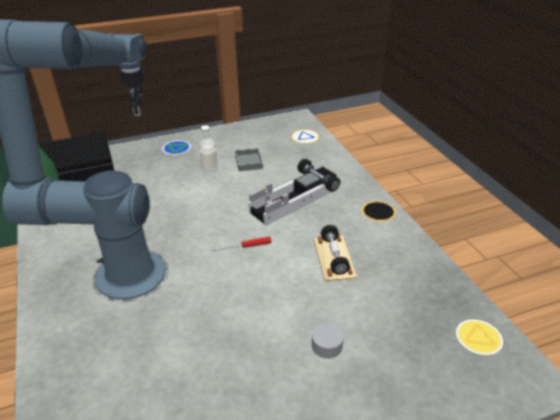

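The top view shows the axle in its cradle around pixel (343,167). The rover's slotted end is near (240,200) and its rear wheels at (195,140) and (243,125). The side view agrees: axle near (335,252), rover near (290,195). Next I'll refine the yaw of each.

Run:
```python
from h import *
np.set_printoptions(precision=4,suppress=True)
c={n:cam(n) for n in('top','side')}
for n in c:
    for q,z in(('axle_mid',.042),('rover',.04)):
        m=robot.cut_out(n,q)
        if not m: print('none');continue
        r=m[0]['region'];ys,xs=np.nonzero(r)
        P=np.array([atz(c[n],p,z)[:2] for p in zip(xs[::1],ys[::1])]);
        (ce,sz,an)=cv2.minAreaRect((P*1000).astype(np.float32))
        w,V=np.linalg.eigh(np.cov(P.T));print(n,q,m[0]['confidence'],len(P),P.mean(0),'dir',V[:,1],np.degrees(np.arctan2(V[1,1],V[0,1])),'rect',ce,sz,an)
def mk(n,q,k=1):return [(np.round(m['uv'],1),round(m['confidence'],2)) for m in robot.mark_of(n,q)[:k]]
for q in('axle_mid','axle_end_a','rover','seat_mid','rest_mid','catch_mid'):
    a=mk('top',q,2);b=mk('side',q,2);print(q,a,b)
    for x in a:
        for y in b: print('   ',tri(c['top'],x[0],c['side'],y[0]))
im=[]
for n,(x,y,w,h) in dict(top=(180,100,210,135),side=(240,140,140,150)).items():
    k=c[n]['pixels'][y:y+h,x:x+w,::-1];im.append(cv2.resize(k,(int(w*580/h*.67) ,int(580*.67)) if n=='top' else (int(w*2.6),390),interpolation=3)[:388])
cv2.imwrite('pics/crop1.png',cv2.resize(np.hstack([i[:388,:] for i in im]),(800,320)));cv2.imwrite('pics/top_crop.png',cv2.resize(c['top']['pixels'][100:240,180:390,::-1],(798,532),interpolation=3))
```

```text
top axle_mid 0.97 563 [ 0.6198 -0.1716] dir [0.2428 0.9701] 75.94643790976552 rect (620.8529052734375, -169.8587646484375) (186.5527801513672, 61.336387634277344) 76.07608795166016
top rover 0.84 4121 [0.6328 0.1763] dir [-0.9515 -0.3075] -162.089459173209 rect (622.6761474609375, 180.19825744628906) (367.3301086425781, 184.79307556152344) 15.419229507446289
side axle_mid 0.65 720 [ 0.6189 -0.1726] dir [0.2586 0.966 ] 75.01086394294691 rect (621.8521728515625, -164.69432067871094) (242.18267822265625, 64.50040435791016) 75.00738525390625
side rover 0.97 2887 [0.6165 0.1704] dir [-0.903  -0.4297] -154.55224561307378 rect (613.4718017578125, 186.22145080566406) (414.68505859375, 233.36965942382812) 25.188112258911133
axle_mid [(array([341.7, 164.4]), 0.79)] [(array([331.6, 251.2]), 0.86), (array([327.2, 344.3]), 0.64)]
    [ 0.6198 -0.1693  0.0346]
    [ 0.6683 -0.2043 -0.3755]
axle_end_a [(array([356. , 169.5]), 0.63), (array([330.5, 164.3]), 0.59)] [(array([331.7, 241.7]), 0.91), (array([337.5, 259. ]), 0.68)]
    [ 0.5909 -0.2049  0.1089]
    [ 0.6093 -0.2145  0.0395]
    [ 0.6272 -0.1359  0.0424]
    [ 0.6486 -0.1427 -0.0349]
rover [(array([241.7, 191.6]), 0.88), (array([358.5, 169.7]), 0.45)] [(array([278.3, 209. ]), 0.83), (array([331.2, 249.1]), 0.64)]
    [0.5537 0.1449 0.0003]
    [ 0.6891  0.1437 -0.2548]
    [ 0.4888 -0.1793  0.2695]
    [ 0.5908 -0.214   0.0882]
seat_mid [(array([237.3, 191.6]), 0.86)] [(array([273.7, 192.5]), 0.73)]
    [0.539  0.1514 0.0731]
rest_mid [(array([242.6, 195.3]), 0.63)] [(array([271.8, 191.4]), 0.78)]
    [0.5243 0.1334 0.093 ]
catch_mid [(array([241.7, 186.7]), 0.95), (array([241.1, 192.5]), 0.29)] [(array([277. , 191.2]), 0.95), (array([326.2, 343.3]), 0.51)]
    [0.5486 0.1371 0.0862]
    [ 0.8124  0.232  -0.9867]
    [0.5397 0.1375 0.0856]
    [ 0.7958  0.2312 -0.9824]
```

View pics/top_crop.png

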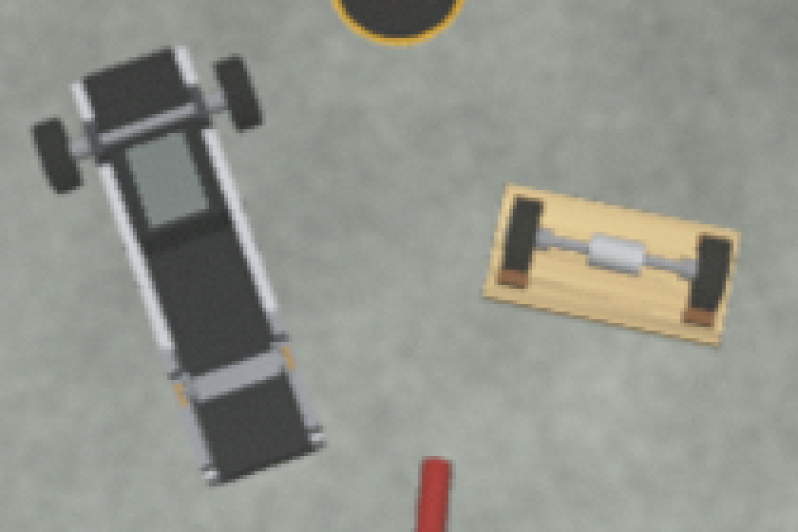

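The crop shows the sleeve at full-image pixel (341.8,166.8). The rover's gold catches sit at crop (182,395) and (290,358), with the dark slots just behind them. Now I'll compute poses and the first move.

```bash
cat >> h.py <<'E'
from scipy.spatial.transform import Rotation as Ro
np.set_printoptions(precision=4,suppress=True)
def rot_down(yaw_y):
    "tool z down, tool y at world angle yaw_y"
    y=np.array([np.cos(yaw_y),np.sin(yaw_y),0]);z=np.array([0,0,-1.]);return np.c_[np.cross(y,z),y,z]
def rel(p,yaw_y,base=None):
    o=robot.get_obs();p0,r0=(o['position'],o['ee_rot']) if base is None else base
    R0=Ro.from_rotvec(r0).as_matrix();best=None
    for k in(0,np.pi):
        t=Ro.from_matrix(R0.T@rot_down(yaw_y+k)).as_rotvec()
        if best is None or abs(t[2])<abs(best[2]): best=t
    return R0.T@(np.array(p)-p0)*100,best
E
python3 - <<'E'
from h import *
c=cam('top')
f=lambda x,y,z:atz(c,(180+x/3.8,100+y/3.8),z)
print('sleeve top',f(615,254,.05)); 
a,b=f(522,237,.06),f(713,272,.06);print('axle yaw',np.degrees(np.arctan2(*(a-b)[1::-1])),(a+b)/2)
def an(a,b):return np.degrees(np.arctan2(*(b-a)[1::-1]))
print('edges',an(f(212,478,.08),f(75,85,.08)),an(f(318,440,.08),f(185,48,.08)),'wheels',an(f(238,93,.08),f(57,157,.08))-90,'catch',an(f(290,358,.08),f(182,395,.08))-90)
print('rear mid',(f(57,157,.07)+f(238,93,.07))/2,'catch mid',(f(182,395,.08)+f(290,358,.08))/2,'front corners',(f(212,478,.08)+f(318,440,.08))/2,'rear',(f(75,85,.08)+f(185,48,.08))/2)
print(rel([.616,-.173,.16],np.radians(-14)))
print(Ro.from_rotvec(robot.get_obs()['ee_rot']).as_matrix())
E
```

```text
sleeve top [ 0.6167 -0.17    0.05  ]
axle yaw 77.6487770808147 [ 0.6136 -0.1708  0.06  ]
edges 18.46211852548565 17.42496293204174 wheels 18.59399151328533 catch 17.707779436661212
rear mid [0.7305 0.2063 0.07  ] catch mid [0.518  0.1357 0.08  ] front corners [0.4516 0.1137 0.08  ] rear [0.7772 0.2192 0.08  ]
(array([-63.9801, -65.7692,   9.3271]), array([ 0.    , -0.    ,  1.5534]))
[[-0.9659  0.2588 -0.    ]
 [ 0.2588  0.9659  0.    ]
 [ 0.      0.     -1.    ]]
```

Call:
{"fn": "arm_command", "kwargs": {"series": [[0, [-64.0, -65.8, 9.3], [0, 0, 1.56]], [0, [-64.0, -65.8, 9.3], [0, 0, 1.56]], [0, [-64.0, -65.8, 9.3], [0, 0, 1.56]], [0, [-64.0, -65.8, 9.3], [0, 0, 1.56]], [0, [-64.0, -65.8, 9.3], [0, 0, 1.56]], [0, [-64.0, -65.8, 9.3], [0, 0, 1.56]], [0, [-64.0, -65.8, 9.3], [0, 0, 1.56]], [0, [-64.0, -65.8, 9.3], [0, 0, 1.56]], [0, [-64.0, -65.8, 9.3], [0, 0, 1.56]], [0, [-64.0, -65.8, 9.3], [0, 0, 1.56]], [0, [-64.0, -65.8, 9.3], [0, 0, 1.56]], [0, [-64.0, -65.8, 9.3], [0, 0, 1.56]]]}}

```text
clock: 3.15
position: [0.4603, 0.1048, 0.1931]
ee_rot: [2.483, 1.924, 0.002]
contact_force: [0.6, 1.1, 0.4]
finger_gap: 0.994
```

Run:
```python
from h import *
print(rel([.617,-.171,.14],np.radians(-13.5)))
```

```text
(array([-22.7991,  22.0539,   5.324 ]), array([ 0.0012, -0.0004, -0.0167]))
```

Call:
{"fn": "arm_command", "kwargs": {"series": [[0, [-22.8, 22.1, 5.3], [0, 0, -0.017]], [0, [-22.8, 22.1, 5.3], [0, 0, -0.017]], [0, [-22.8, 22.1, 5.3], [0, 0, -0.017]], [0, [-22.8, 22.1, 5.3], [0, 0, -0.017]], [0, [-22.8, 22.1, 5.3], [0, 0, -0.017]], [0, [-22.8, 22.1, 5.3], [0, 0, -0.017]], [0, [-22.8, 22.1, 5.3], [0, 0, -0.017]], [0, [-22.8, 22.1, 5.3], [0, 0, -0.017]], [0, [-22.8, 22.1, 5.3], [0, 0, -0.017]]]}}

```text
clock: 4.05
position: [0.6167, -0.1688, 0.1395]
ee_rot: [-2.465, -1.946, 0.0]
contact_force: [-0.3, 0.0, 0.2]
finger_gap: 0.999
```

Run:
```python
from h import *
c={n:cam(n) for n in('top','side')}
o=robot.get_obs();print(o['position'],o['ee_rot'],o['contact_force'],o['joint_pos'])
for n in c:
    for p in ([.617,-.171,.042],o['position']): print(n,proj(c[n],[p]))
    for q in('axle_mid','axle_end_a'):
        for m in robot.mark_of(n,q)[:2]: print(q,n,round(m['confidence'],2),np.round(m['uv'],1),atz(c[n],m['uv'],.042))
a=c['top']['pixels'][130:210,290:400,::-1];b=c['side']['pixels'][195:295,270:400,::-1]
cv2.imwrite('pics/hov.png',np.hstack([cv2.resize(a,(410,300),interpolation=3),cv2.resize(b,(390,300),interpolation=3)]))
```

```text
[ 0.6165 -0.1678  0.1399] [-2.4642 -1.9479  0.    ] [ 0.3974 -0.3293 -1.2046] [-0.4429  0.3391  1.6617  0.0002  1.1412 -0.21  ]
top [[341.9141 167.3879]]
top [[344.0185 158.971 ]]
axle_end_a top 0.72 [356.  171.1] [ 0.604 -0.214  0.042]
axle_end_a top 0.64 [330.3 164.2] [ 0.6282 -0.1355  0.042 ]
side [[333.7694 249.1848]]
side [[334.835  224.5455]]
axle_mid side 0.8 [334.  251.6] [ 0.6127 -0.1817  0.042 ]
axle_end_a side 0.94 [339.4 258.3] [ 0.6146 -0.2161  0.042 ]
axle_end_a side 0.89 [327.6 240.7] [ 0.6166 -0.1261  0.042 ]
```

View pics/hov.png

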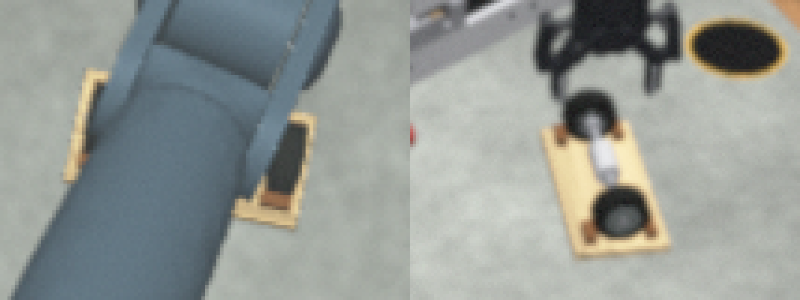

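The hover crop shows the jaws lined up over the sleeve, which sits at side pixel (334,248). I'll descend, with a small correction along the axle.

Call:
{"fn": "arm_command", "kwargs": {"series": [[0, [-0.15, 0, 4], [0, 0, 0]], [0, [-0.15, 0, 7], [0, 0, 0]], [0, [-0.15, 0, 9], [0, 0, 0]], [0, [-0.15, 0, 9.5], [0, 0, 0]], [0, [-0.15, 0, 9.5], [0, 0, 0]], [255, [-0.15, 0, 9.5], [0, 0, 0]], [255, [-0.15, 0, 9.5], [0, 0, 0]], [255, [-0.15, 0, 9.5], [0, 0, 0]], [255, [-0.15, 0, 9.5], [0, 0, 0]], [255, [-0.15, 0, 9.5], [0, 0, 0]], [255, [-0.15, 0, 9.5], [0, 0, 0]], [255, [-0.15, 0, 9.5], [0, 0, 0]]]}}

```text
clock: 5.55
position: [0.6179, -0.1709, 0.0459]
ee_rot: [2.463, 1.945, 0.003]
contact_force: [4.5, -0.4, 2.8]
finger_gap: 0.307
```

Call:
{"fn": "arm_command", "kwargs": {"series": [[255, [0, 0, -1], [0, 0, 0]], [255, [0, 0, -3], [0, 0, 0]], [255, [0, 0, -7], [0, 0, 0]], [255, [0, 0, -11], [0, 0, 0]], [255, [0, 0, -14], [0, 0, 0]], [255, [0, 0, -14], [0, 0, 0]], [255, [0, 0, -14], [0, 0, 0]]]}}

```text
clock: 6.25
position: [0.6155, -0.1699, 0.1837]
ee_rot: [-2.464, -1.946, 0.002]
contact_force: [-0.5, 0.0, -3.0]
finger_gap: 0.306
```

Run:
```python
from h import *
c={n:cam(n) for n in('top','side')}
o=robot.get_obs();print(o['position'],o['ee_rot'],o['contact_force'],o['torque'],o['finger_gap'],o['joint_pos'])
R=Ro.from_rotvec(o['ee_rot']).as_matrix();g=o['position']+R[:,2]*.003
print(g,R)
for n in c:
    z=g[2]
    for p in (g,g+R[:,0]*.045,g-R[:,0]*.045): print(n,proj(c[n],[p]))
    for q in('axle_mid','axle_end_a'):
        for m in robot.mark_of(n,q)[:2]: print(q,n,round(m['confidence'],2),np.round(m['uv'],1),atz(c[n],m['uv'],z))
b=c['side']['pixels'][150:270,250:410,::-1]
cv2.imwrite('pics/held.png',cv2.resize(b,(800,600),interpolation=3))
```

```text
[ 0.6147 -0.1696  0.1816] [-2.4613 -1.9435  0.0044] [-0.2662 -0.2292 -3.0369] [-0.0232 -0.002  -0.0154] 0.3086288142069696 [-0.4466  0.2897  1.6406 -0.0001  1.2175 -0.2125]
[ 0.6147 -0.1696  0.1786] [[ 0.2319  0.9727 -0.0056]
 [ 0.9727 -0.2319  0.0025]
 [ 0.0012 -0.006  -1.    ]]
top [[346.0258 155.8879]]
top [[330.4416 152.7558]]
top [[361.644  159.0322]]
axle_mid top 0.58 [242.  186.2] [0.535  0.1266 0.1786]
axle_end_a top 0.77 [360.4 164.1] [ 0.5895 -0.209   0.1786]
axle_end_a top 0.7 [334.8 153.6] [ 0.6223 -0.138   0.1786]
side [[335.2202 215.0231]]
side [[332.053  206.1923]]
side [[338.533 224.256]]
axle_mid side 0.67 [333.6 215.1] [ 0.61   -0.1681  0.1786]
axle_end_a side 0.83 [340.9 222.6] [ 0.6142 -0.2089  0.1786]
axle_end_a side 0.62 [331.6 205.9] [ 0.6245 -0.1238  0.1786]
```

View pics/held.png

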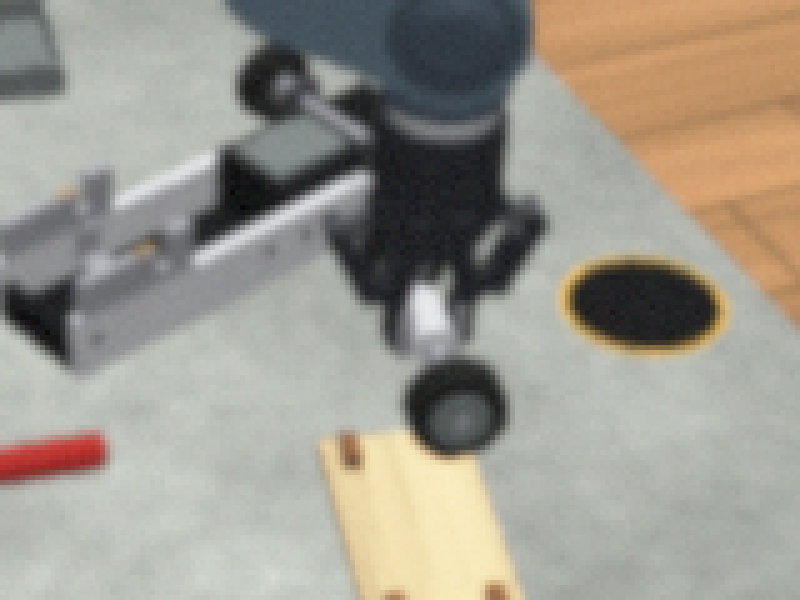

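Axle held: sleeve in the jaws at about side pixel (335,213), level, weight about 3 N. The stops stand at crop (98,200) and (175,235), with the catches just in front of them. Next I'll average the wrench to get the grip offset, and locate the slots roughly.

Run:
```python
from h import *
S=[]
for i in range(14):
    c=cam('top' if i%2 else 'side'); o=robot.get_obs(); S.append(np.r_[o['position'],o['contact_force'],o['torque'],o['ee_rot']])
    if i==0: cs=c
S=np.array(S);m=S.mean(0);print(m,'\n',S.std(0))
F=m[3:6];T=m[6:9];print('offset world y (r_y=Tx/Fz)',T[0]/F[2],'r_x',-T[1]/F[2])
th=np.radians(18);ex=np.array([np.cos(th),np.sin(th)]);ey=np.array([-ex[1],ex[0]])
O=np.array([.552,.146])
loc=lambda P:(round(float((P[:2]-O)@ex)*1e3,1),round(float((P[:2]-O)@ey)*1e3,1))
for p in((162,238),(85,185),(147,245),(68,190)): print('side',loc(atz(cs,(250+p[0]/5,150+p[1]/5),.08)))
for p in((182,395),(290,358),(175,378),(282,342),(212,478),(318,440)): print('top',loc(atz(c,(180+p[0]/3.8,100+p[1]/3.8),.08)))
for q in('rest_mid','seat_mid','rover'):
    for n in('top','side'):
        for k in robot.mark_of(n,q)[:1]: print(q,n,k['confidence'],loc(atz(c if n=='top' else cs,k['uv'],dict(rest_mid=.085,seat_mid=.065,rover=0)[q])))
tgt=np.r_[O-.034*ex,.185];print(tgt,rel(tgt,th,(m[:3],m[9:12] if 0 else o['ee_rot'])))
```

```text
[ 0.6165 -0.1704  0.1846  0.0294 -0.1157 -2.3017 -0.0071  0.0148 -0.0015
  0.3525  0.2784  0.0004] 
 [0.0002 0.0001 0.0005 0.6009 0.5286 0.5147 0.0285 0.03   0.0286 2.4399
 1.9266 0.0005]
offset world y (r_y=Tx/Fz) 0.0031004201800707816 r_x 0.006445056603701203
side (-16.6, -41.1)
side (-17.6, 44.5)
side (-29.8, -40.8)
side (-30.8, 47.4)
top (-35.3, 45.6)
top (-35.7, -44.2)
top (-20.5, 46.5)
top (-21.4, -42.4)
top (-105.8, 44.3)
top (-105.1, -43.6)
rest_mid top 0.62 (-23.4, -3.8)
rest_mid side 0.69 (-31.0, 12.3)
seat_mid top 0.97 (9.2, 3.2)
seat_mid side 0.84 (5.7, 16.3)
rover top 0.94 (-4.2, -2.8)
rover side 0.73 (3.2, 3.7)
[0.5197 0.1355 0.185 ] (array([ 27.5075, -16.513 ,  -0.045 ]), array([-0.    ,  0.    , -0.5481]))
```

Call:
{"fn": "arm_command", "kwargs": {"series": [[255, [5, -3.4, 0], [0, 0, -0.12]], [255, [10, -6.7, 0], [0, 0, -0.24]], [255, [15, -10, 0.5], [0, 0, -0.36]], [255, [19, -12.7, 1.5], [0, 0, -0.46]], [255, [23, -15.4, 2.5], [0, 0, -0.52]], [255, [26.6, -17.8, 3.4], [0, 0, -0.548]], [255, [26.6, -17.8, 3.4], [0, 0, -0.548]], [255, [26.6, -17.8, 3.4], [0, 0, -0.548]], [255, [26.6, -17.8, 3.4], [0, 0, -0.548]]]}}

```text
clock: 8.45
position: [0.5053, 0.1298, 0.1511]
ee_rot: [1.845, 2.542, 0.0]
contact_force: [0.2, 0.8, -1.8]
finger_gap: 0.305
```

Run:
```python
from h import *
c={n:cam(n) for n in('top','side')}
o=robot.get_obs();print(o['position'],o['ee_rot'],o['contact_force'],o['torque'],o['finger_gap'])
R=Ro.from_rotvec(o['ee_rot']).as_matrix();print(R)
g=o['position']+R[:,2]*.004
th=np.radians(18);ex=np.array([np.cos(th),np.sin(th)]);ey=np.array([-ex[1],ex[0]]);O=np.array([.552,.146])
print('local',(g[:2]-O)@ex,(g[:2]-O)@ey,g[2])
for n in c:
    print(n,proj(c[n],[g,g+R[:,0]*.090,g-R[:,0]*.090]))
    for q in('axle_mid','axle_end_a'):
        for m in robot.mark_of(n,q)[:2]: print(q,n,round(m['confidence'],2),np.round(m['uv'],1))
a=c['top']['pixels'][160:235,190:290,::-1];b=c['side']['pixels'][140:240,230:350,::-1]
cv2.imwrite('pics/over.png',np.hstack([cv2.resize(a,(400,300),interpolation=3),cv2.resize(b,(400,300),interpolation=3)]))
```

```text
[0.506  0.1288 0.1514] [1.8474 2.5395 0.001 ] [ 0.3156 -0.9199 -3.2253] [-0.0063  0.0343 -0.037 ] 0.3069154811988527
[[-0.3079  0.9514  0.0013]
 [ 0.9514  0.3079 -0.0002]
 [-0.0006  0.0012 -1.    ]]
local -0.04905112134605398 -0.0021162051909569077 0.14741371268309852
top [[242.3522 198.5144]
 [212.5463 208.8603]
 [272.0383 188.2186]]
side [[267.6456 180.0173]
 [251.8908 169.0892]
 [284.3999 191.6354]]
axle_mid side 0.93 [266.4 181.5]
axle_end_a side 0.78 [278.7 183.9]
axle_end_a side 0.75 [257.9 174.4]
```

View pics/over.png

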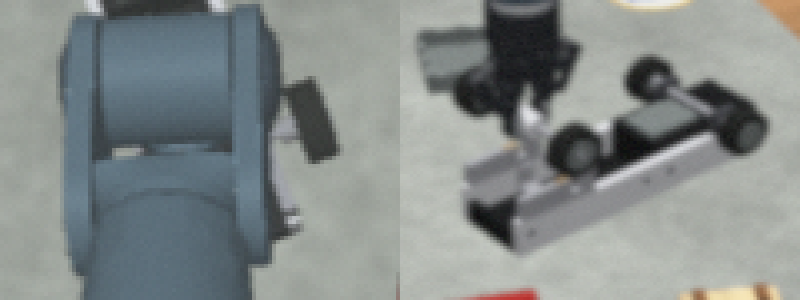

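The near wheel shows at top crop (314,121) and at side crop (575,150), hanging beside the plate. I'll check its lateral centring.

Run:
```python
from h import *
c=cam('top');th=np.radians(18);ex=np.array([np.cos(th),np.sin(th)]);ey=np.array([-ex[1],ex[0]]);O=np.array([.552,.146])
loc=lambda P:np.round([(P[:2]-O)@ex*1e3,(P[:2]-O)@ey*1e3],1)
print([loc(atz(c,(190+x/4,160+y/4),.172)) for x,y in((314.5,121.5),(303,84),(326,159),(300,125),(329,118))])
# wheel region by darkness
im=c['pixels'][175:206,255:280].astype(int);d=(im.max(2)<75);ys,xs=np.nonzero(d)
P=np.array([loc(atz(c,(255+x,175+y),.172)) for x,y in zip(xs,ys)]);print(d.astype(int).sum(),cv2.minAreaRect(P.astype(np.float32)),P.mean(0))
o=robot.get_obs();print(o['position'],loc(o['position']),o['torque'])
```

```text
[array([-57.2, -80.1]), array([-28.9, -81.3]), array([-85.4, -78.9]), array([-56.2, -69.6]), array([-58.3, -90.5])]
162 ((-49.929710388183594, -71.74052429199219), (50.76264953613281, 57.97556686401367), 70.93741607666016) [-52.6747 -75.171 ]
[0.5056 0.1289 0.151 ] [-49.5  -1.9] [-0.0218  0.0152 -0.0089]
```

Call:
{"fn": "arm_command", "kwargs": {"series": [[255, [0.3, 0, 2], [0, 0, 0]], [255, [0.3, 0, 4], [0, 0, 0]], [255, [0.3, 0, 5.2], [0, 0, 0]], [255, [0.3, 0, 5.7], [0, 0, 0]], [255, [0.3, 0, 5.8], [0, 0, 0]], [255, [0.3, 0, 5.9], [0, 0, 0]], [255, [0.3, 0, 5.9], [0, 0, 0]], [255, [0.3, 0, 5.9], [0, 0, 0]]]}}

```text
clock: 9.6
position: [0.5047, 0.1325, 0.0925]
ee_rot: [1.846, 2.541, 0.001]
contact_force: [-0.1, -0.1, -3.1]
finger_gap: 0.307
```

Call:
{"fn": "arm_command", "kwargs": {"series": [[255, [0, 0, 0.05], [0, 0, 0]], [255, [0, 0, 0.1], [0, 0, 0]], [255, [0, 0, 0.15], [0, 0, 0]], [255, [0, 0, 0.15], [0, 0, 0]]]}}

```text
clock: 10.0
position: [0.5041, 0.1325, 0.0902]
ee_rot: [-1.847, -2.541, 0.0]
contact_force: [-0.4, 1.0, -3.1]
finger_gap: 0.306
```

Call:
{"fn": "arm_command", "kwargs": {"series": [[255, [0, 0, 0.05], [0, 0, 0]], [255, [0, 0, 0.1], [0, 0, 0]], [255, [0, 0, 0.1], [0, 0, 0]]]}}

```text
clock: 10.3
position: [0.5041, 0.1325, 0.0892]
ee_rot: [-1.847, -2.541, 0.0]
contact_force: [-0.6, -0.1, -2.6]
finger_gap: 0.307
```

Call:
{"fn": "arm_command", "kwargs": {"series": [[255, [0, 0, 0.05], [0, 0, 0]], [255, [0, 0, 0.1], [0, 0, 0]], [255, [0, 0, 0.1], [0, 0, 0]]]}}

```text
clock: 10.6
position: [0.5043, 0.1325, 0.0888]
ee_rot: [-1.847, -2.542, 0.0]
contact_force: [-2.3, -0.3, 3.0]
finger_gap: 0.308
```

Contact at TCP z ≈ 0.089, which puts the axle centre at 85 mm: it is on the low tops. I'll ease off slightly and slide towards the stops.

Call:
{"fn": "arm_command", "kwargs": {"series": [[255, [0, 0, -0.05], [0, 0, 0]], [255, [0, 0.3, -0.05], [0, 0, 0]], [255, [0, 0.6, -0.05], [0, 0, 0]], [255, [0, 0.9, -0.05], [0, 0, 0]], [255, [0, 1.2, -0.05], [0, 0, 0]], [255, [0, 1.5, -0.05], [0, 0, 0]], [255, [0, 1.7, -0.05], [0, 0, 0]], [255, [0, 1.7, -0.05], [0, 0, 0]]]}}

```text
clock: 11.4
position: [0.521, 0.1379, 0.0889]
ee_rot: [1.846, 2.541, 0.001]
contact_force: [-0.1, 0.2, -0.9]
finger_gap: 0.308
```

Call:
{"fn": "arm_command", "kwargs": {"series": [[255, [0, 0.1, 0], [0, 0, 0]], [255, [0, 0.2, 0], [0, 0, 0]], [255, [0, 0.3, 0], [0, 0, 0]], [255, [0, 0.3, 0], [0, 0, 0]]]}}

```text
clock: 11.8
position: [0.5234, 0.1387, 0.0888]
ee_rot: [1.847, 2.541, 0.001]
contact_force: [-0.7, -0.2, 1.0]
finger_gap: 0.313
```

Call:
{"fn": "arm_command", "kwargs": {"series": [[255, [0, 0.1, 0], [0, 0, 0]], [255, [0, 0.2, 0], [0, 0, 0]], [255, [0, 0.2, 0], [0, 0, 0]]]}}

```text
clock: 12.1
position: [0.5254, 0.1393, 0.0888]
ee_rot: [1.847, 2.541, 0.001]
contact_force: [-0.8, -0.1, -0.7]
finger_gap: 0.309
```

Call:
{"fn": "arm_command", "kwargs": {"series": [[255, [0, 0.1, 0], [0, 0, 0]], [255, [0, 0.15, 0], [0, 0, 0]], [255, [0, 0.15, 0], [0, 0, 0]]]}}

```text
clock: 12.4
position: [0.5266, 0.1398, 0.0886]
ee_rot: [1.847, 2.541, 0.0]
contact_force: [0.4, 0.3, -2.4]
finger_gap: 0.307
```

Call:
{"fn": "arm_command", "kwargs": {"series": [[255, [0, 0.1, 0], [0, 0, 0]], [255, [0, 0.15, 0], [0, 0, 0]], [255, [0, 0.15, 0], [0, 0, 0]]]}}

```text
clock: 12.7
position: [0.528, 0.1402, 0.0888]
ee_rot: [-1.847, -2.541, 0.0]
contact_force: [-0.1, 0.7, -2.6]
finger_gap: 0.307
```

Call:
{"fn": "arm_command", "kwargs": {"series": [[255, [0, 0.1, 0], [0, 0, 0]], [255, [0, 0.15, 0], [0, 0, 0]], [255, [0, 0.15, 0], [0, 0, 0]]]}}

```text
clock: 13.0
position: [0.5295, 0.1407, 0.0888]
ee_rot: [1.847, 2.541, 0.0]
contact_force: [-0.1, 0.1, -1.6]
finger_gap: 0.307
```

Call:
{"fn": "arm_command", "kwargs": {"series": [[255, [0, 0.1, 0], [0, 0, 0]], [255, [0, 0.15, 0], [0, 0, 0]], [255, [0, 0.15, 0], [0, 0, 0]]]}}

```text
clock: 13.3
position: [0.5309, 0.1411, 0.0888]
ee_rot: [1.847, 2.541, 0.0]
contact_force: [-0.1, -1.0, -2.4]
finger_gap: 0.311
```

Call:
{"fn": "arm_command", "kwargs": {"series": [[255, [0, 0.1, 0], [0, 0, 0]], [255, [0, 0.1, 0], [0, 0, 0]]]}}

```text
clock: 13.5
position: [0.5316, 0.1414, 0.0887]
ee_rot: [-1.846, -2.541, 0.001]
contact_force: [-0.5, -0.2, -2.4]
finger_gap: 0.307
```

Call:
{"fn": "arm_command", "kwargs": {"series": [[255, [0, 0.1, 0], [0, 0, 0]], [255, [0, 0.1, 0], [0, 0, 0]]]}}

```text
clock: 13.7
position: [0.532, 0.1415, 0.0884]
ee_rot: [-1.845, -2.541, 0.003]
contact_force: [-3.6, -2.5, -1.1]
finger_gap: 0.305
```

Call:
{"fn": "arm_command", "kwargs": {"series": [[255, [0, 0.1, 0], [0, 0, 0]], [255, [0, 0.1, 0], [0, 0, 0]]]}}

```text
clock: 13.9
position: [0.5321, 0.1416, 0.0883]
ee_rot: [-1.844, -2.54, 0.006]
contact_force: [-8.2, -3.6, 2.1]
finger_gap: 0.312
```

Call:
{"fn": "arm_command", "kwargs": {"series": [[255, [0, 0.1, 0], [0, 0, 0]], [255, [0, 0.1, 0], [0, 0, 0]]]}}

```text
clock: 14.1
position: [0.5322, 0.1416, 0.0882]
ee_rot: [-1.843, -2.538, 0.01]
contact_force: [-12.7, -6.0, 4.9]
finger_gap: 0.309
```

Stops found at TCP (0.532, 0.1416), with about 5 N/mm stiffness. I'll read the yaw moment here to check that both stops are touching.

Run:
```python
from h import *
S=[]
for i in range(4):
    c=cam('side');o=robot.get_obs();S.append(np.r_[o['position'],o['contact_force'],o['torque']])
print(np.mean(S,0));R=Ro.from_rotvec(o['ee_rot']).as_matrix();print(R)
```

```text
[  0.5321   0.1416   0.0882 -11.2416  -4.8353   5.0531  -0.7387   1.7442
   0.2105]
[[-0.3098  0.9508 -0.0073]
 [ 0.9508  0.3098 -0.0021]
 [ 0.0003 -0.0076 -1.    ]]
```

Both stops are loaded and the yaw is aligned. I'll back off to the slot middle and lower.

Call:
{"fn": "arm_command", "kwargs": {"series": [[255, [0, -0.2, 0], [0, 0, 0]], [255, [0, -0.38, 0], [0, 0, 0]], [255, [0, -0.38, 0], [0, 0, 0]], [255, [0, -0.38, 0.1], [0, 0, 0]], [255, [0, -0.38, 0.2], [0, 0, 0]], [255, [0, -0.38, 0.2], [0, 0, 0]]]}}

```text
clock: 14.9
position: [0.5311, 0.1412, 0.0867]
ee_rot: [1.847, 2.541, 0.0]
contact_force: [-0.3, -1.1, -2.6]
finger_gap: 0.308
```

The axle is below the tops with no load, so it is in the slots. Continuing down to the catches.

Call:
{"fn": "arm_command", "kwargs": {"series": [[255, [0, 0, 0.1], [0, 0, 0]], [255, [0, 0, 0.2], [0, 0, 0]], [255, [0, 0, 0.3], [0, 0, 0]], [255, [0, 0, 0.3], [0, 0, 0]]]}}

```text
clock: 15.3
position: [0.5314, 0.1412, 0.084]
ee_rot: [1.846, 2.541, 0.001]
contact_force: [0.1, 0.5, -1.2]
finger_gap: 0.309
```

Call:
{"fn": "arm_command", "kwargs": {"series": [[255, [0, 0, 0.1], [0, 0, 0]], [255, [0, 0, 0.2], [0, 0, 0]], [255, [0, 0, 0.2], [0, 0, 0]]]}}

```text
clock: 15.6
position: [0.532, 0.1413, 0.083]
ee_rot: [1.845, 2.541, 0.002]
contact_force: [-0.2, 0.0, 5.1]
finger_gap: 0.307
```

Call:
{"fn": "arm_command", "kwargs": {"series": [[255, [0, 0, 0.05], [0, 0, 0]], [255, [0, 0, 0.1], [0, 0, 0]], [255, [0, 0, 0.1], [0, 0, 0]]]}}

```text
clock: 15.9
position: [0.5321, 0.1413, 0.0825]
ee_rot: [1.845, 2.541, 0.002]
contact_force: [-2.3, 1.1, 7.7]
finger_gap: 0.307
```

Call:
{"fn": "arm_command", "kwargs": {"series": [[255, [0, 0, 0.05], [0, 0, 0]], [255, [0, 0, 0.05], [0, 0, 0]]]}}

```text
clock: 16.1
position: [0.5321, 0.1413, 0.0822]
ee_rot: [1.845, 2.541, 0.002]
contact_force: [-3.8, 0.2, 8.8]
finger_gap: 0.305
```

Call:
{"fn": "arm_command", "kwargs": {"series": [[255, [0, 0, 0.05], [0, 0, 0]], [255, [0, 0, 0.05], [0, 0, 0]]]}}

```text
clock: 16.3
position: [0.5321, 0.1413, 0.0817]
ee_rot: [1.845, 2.541, 0.001]
contact_force: [-2.8, -0.0, 10.9]
finger_gap: 0.304
```

Call:
{"fn": "arm_command", "kwargs": {"series": [[255, [0, 0, 0.05], [0, 0, 0]], [255, [0, 0, 0.05], [0, 0, 0]]]}}

```text
clock: 16.5
position: [0.5321, 0.1413, 0.0813]
ee_rot: [1.845, 2.541, 0.002]
contact_force: [-4.2, -0.6, 10.4]
finger_gap: 0.306
```

Call:
{"fn": "arm_command", "kwargs": {"series": [[255, [0, 0, 0.05], [0, 0, 0]], [255, [0, 0, 0.1], [0, 0, 0]], [255, [0, 0, 0.1], [0, 0, 0]]]}}

```text
clock: 16.8
position: [0.5321, 0.1413, 0.0803]
ee_rot: [1.845, 2.541, 0.002]
contact_force: [-3.8, -0.1, 10.2]
finger_gap: 0.302
```

Call:
{"fn": "arm_command", "kwargs": {"series": [[255, [0, 0, 0.05], [0, 0, 0]], [255, [0, 0, 0.1], [0, 0, 0]], [255, [0, 0, 0.1], [0, 0, 0]]]}}

```text
clock: 17.1
position: [0.5321, 0.1412, 0.0791]
ee_rot: [1.845, 2.541, 0.002]
contact_force: [-2.5, -0.2, 9.5]
finger_gap: 0.304
```

Call:
{"fn": "arm_command", "kwargs": {"series": [[255, [0, 0, 0.05], [0, 0, 0]], [255, [0, 0, 0.1], [0, 0, 0]], [255, [0, 0, 0.1], [0, 0, 0]]]}}

```text
clock: 17.4
position: [0.5321, 0.1412, 0.0779]
ee_rot: [1.845, 2.541, 0.002]
contact_force: [-2.4, -0.7, 8.2]
finger_gap: 0.308
```

Call:
{"fn": "arm_command", "kwargs": {"series": [[255, [0, 0, 0.1], [0, 0, 0]], [255, [0, 0, 0.2], [0, 0, 0]], [255, [0, 0, 0.2], [0, 0, 0]]]}}

```text
clock: 17.7
position: [0.532, 0.1412, 0.0752]
ee_rot: [1.845, 2.54, 0.002]
contact_force: [1.8, -0.7, 2.8]
finger_gap: 0.304
```

Call:
{"fn": "arm_command", "kwargs": {"series": [[255, [0, 0, 0.1], [0, 0, 0]], [255, [0, 0, 0.2], [0, 0, 0]], [255, [0, 0, 0.2], [0, 0, 0]]]}}

```text
clock: 18.0
position: [0.5307, 0.1412, 0.0715]
ee_rot: [-1.847, -2.541, 0.0]
contact_force: [3.7, 1.3, -2.8]
finger_gap: 0.303
```

Call:
{"fn": "arm_command", "kwargs": {"series": [[255, [0, 0, 0.1], [0, 0, 0]], [255, [0, 0, 0.2], [0, 0, 0]], [255, [0, 0, 0.2], [0, 0, 0]]]}}

```text
clock: 18.3
position: [0.5301, 0.1411, 0.0695]
ee_rot: [-1.846, -2.54, 0.002]
contact_force: [-0.2, 0.4, -1.8]
finger_gap: 0.306
```

Past the catches. Now the last stretch to the slot bottoms (expected at TCP z ≈ 0.069).

Call:
{"fn": "arm_command", "kwargs": {"series": [[255, [0, 0, 0.05], [0, 0, 0]], [255, [0, 0, 0.05], [0, 0, 0]]]}}

```text
clock: 18.5
position: [0.5305, 0.1411, 0.0694]
ee_rot: [-1.846, -2.541, 0.001]
contact_force: [-1.0, -0.1, -2.2]
finger_gap: 0.305
```

Call:
{"fn": "arm_command", "kwargs": {"series": [[255, [0, 0, 0.05], [0, 0, 0]], [255, [0, 0, 0.05], [0, 0, 0]]]}}

```text
clock: 18.7
position: [0.5308, 0.1412, 0.0692]
ee_rot: [-1.847, -2.541, 0.0]
contact_force: [0.3, -1.1, -2.1]
finger_gap: 0.312
```

Call:
{"fn": "arm_command", "kwargs": {"series": [[255, [0, 0, 0.05], [0, 0, 0]], [255, [0, 0, 0.05], [0, 0, 0]]]}}

```text
clock: 18.9
position: [0.531, 0.1412, 0.0689]
ee_rot: [-1.847, -2.541, 0.0]
contact_force: [-0.5, -0.8, -1.4]
finger_gap: 0.308
```

Call:
{"fn": "arm_command", "kwargs": {"series": [[255, [0, 0, 0.05], [0, 0, 0]], [255, [0, 0, 0.05], [0, 0, 0]]]}}

```text
clock: 19.1
position: [0.5311, 0.1412, 0.0687]
ee_rot: [-1.847, -2.541, 0.0]
contact_force: [-2.4, 0.2, 2.9]
finger_gap: 0.304
```

Call:
{"fn": "arm_command", "kwargs": {"series": [[255, [0, 0, 0.05], [0, 0, 0]], [255, [0, 0, 0.05], [0, 0, 0]]]}}

```text
clock: 19.3
position: [0.5312, 0.1412, 0.0687]
ee_rot: [-1.847, -2.541, 0.0]
contact_force: [-4.2, 0.3, 7.2]
finger_gap: 0.304
```

Run:
```python
from h import *
S=[]
for i in range(4):
    c=cam('side');o=robot.get_obs();S.append(np.r_[o['position'],o['contact_force'],o['torque']])
print(np.mean(S,0));R=Ro.from_rotvec(o['ee_rot']).as_matrix();print(R)
b=c['pixels'][140:240,230:350,::-1]
cv2.imwrite('pics/seat.png',cv2.resize(b,(720,600),interpolation=3))
```

```text
[ 0.5312  0.1412  0.0687 -4.2835 -0.2569  6.7701 -0.1112  0.7179 -0.0166]
[[-0.3091  0.951  -0.0002]
 [ 0.951   0.3091 -0.0002]
 [-0.0001 -0.0003 -1.    ]]
```

View pics/seat.png

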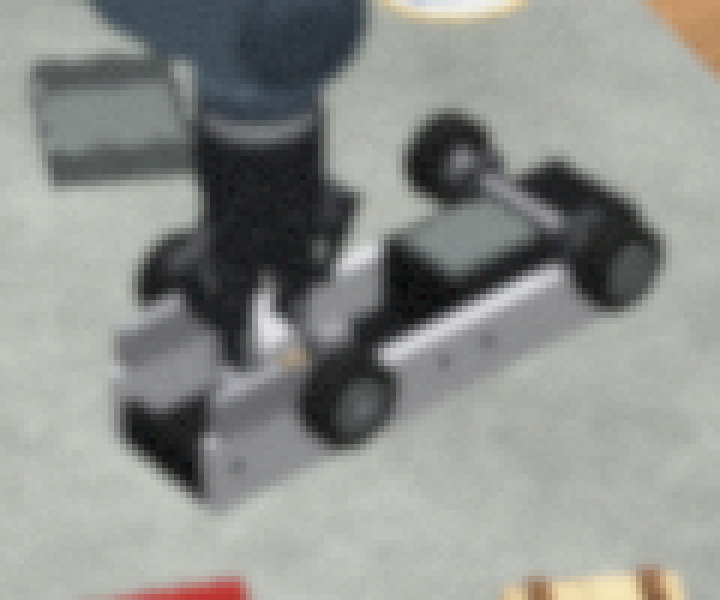

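Both wheels sit low at the plates (near wheel at crop (350,405)). There is firm contact at z = 0.0687, a 20.2 mm drop from the low tops against 20 mm expected, and no roll. I'll ease off, open and withdraw.

Call:
{"fn": "arm_command", "kwargs": {"series": [[255, [0, -0.05, -0.06], [0, 0, 0]], [255, [0, -0.05, -0.06], [0, 0, 0]], [80, [0, -0.05, -0.06], [0, 0, 0]], [80, [0, -0.05, -0.06], [0, 0, 0]], [80, [0, -0.05, -0.06], [0, 0, 0]], [80, [0, -0.05, -0.06], [0, 0, 0]], [80, [0, -0.05, -0.06], [0, 0, 0]], [80, [0, -0.05, -0.06], [0, 0, 0]]]}}

```text
clock: 20.3
position: [0.5306, 0.141, 0.0684]
ee_rot: [1.847, 2.541, 0.0]
contact_force: [-0.4, 0.3, 0.8]
finger_gap: 0.688
```

Call:
{"fn": "arm_command", "kwargs": {"series": [[80, [0, 0, -1], [0, 0, 0]], [80, [0, 0, -3], [0, 0, 0]], [80, [0, 0, -7], [0, 0, 0]], [80, [0, 0, -12], [0, 0, 0]], [80, [0, 0, -16], [0, 0, 0]], [80, [-5, 0, -16], [0, 0, 0]], [80, [-10, 0, -16], [0, 0, 0]], [80, [-15, 0, -16], [0, 0, 0]], [80, [-20, 0, -16], [0, 0, 0]], [80, [-25, 0, -16], [0, 0, 0]], [80, [-25, 0, -16], [0, 0, 0]], [80, [-25, 0, -16], [0, 0, 0]]]}}

```text
clock: 21.5
position: [0.6078, -0.0977, 0.2289]
ee_rot: [-1.849, -2.54, -0.0]
contact_force: [-0.2, -0.5, -0.6]
finger_gap: 0.684
```

Run:
```python
from h import *
c={n:cam(n) for n in('top','side')}
o=robot.get_obs();print(o['position'],o['contact_force'])
th=np.radians(18);ey=np.array([-np.sin(th),np.cos(th),0]);ax=np.array([.5310,.1411,.065])
for n in c:
    print(n,'pred',proj(c[n],[ax,ax+.045*ey,ax-.045*ey,ax+.078*ey,ax-.078*ey]).round(1).tolist())
    for q in('axle_mid','axle_end_a'):
        for m in robot.mark_of(n,q)[:2]: print(q,n,round(m['confidence'],2),np.round(m['uv'],1))
a=c['top']['pixels'][100:240,180:280,::-1];b=c['side']['pixels'][140:240,230:350,::-1]
cv2.imwrite('pics/done.png',np.hstack([cv2.resize(a,(350,490),interpolation=3),cv2.resize(b,(450,490),interpolation=3)]))
```

```text
[ 0.6075 -0.0958  0.2286] [ 0.5346 -0.0616 -0.6862]
top pred [[240.8, 195.9], [226.7, 200.8], [254.8, 191.0], [216.3, 204.4], [265.1, 187.4]]
axle_mid top 0.83 [240.4 196.2]
axle_end_a top 0.62 [231.1 202.7]
side pred [[273.7, 196.1], [265.9, 190.6], [281.7, 201.9], [260.3, 186.6], [287.8, 206.2]]
axle_mid side 0.66 [272.7 197.2]
axle_end_a side 0.92 [284.2 201.5]
axle_end_a side 0.86 [267.3 190.9]
```

View pics/done.png

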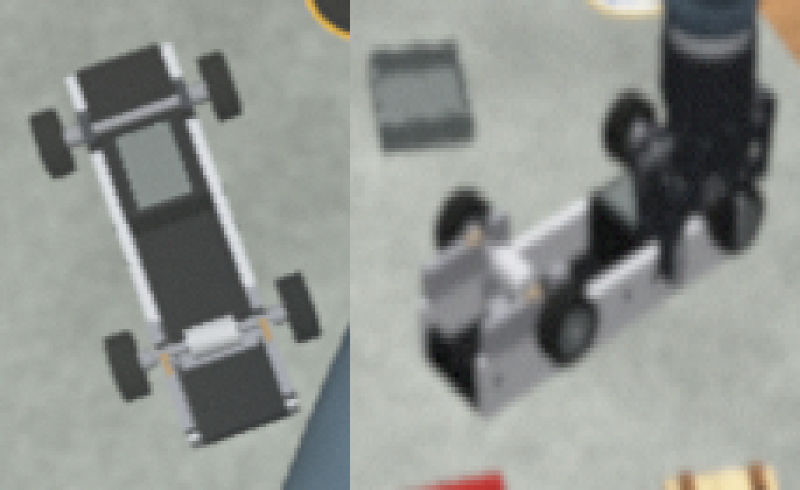

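The fitted axle lies straight and centred. In the top crop its wheels are at (127,365) and (298,307), and the sleeve pixels match the seated prediction to about 1.5 px in both views. The robot is clear of everything.

```bash
python3 -c "
from station import robot
print(robot.sign_off())"
```

```text
the job is handed in; nothing more can be done
None
```

The axle is fitted in both slots, fully home and level, and I handed the job in at about 21.6 s of the 69 s allowed.

- **How it went:** I took the axle from the cradle by its sleeve and rested it on the low tops. I slid it back until both stops touched, at about 14 N, which put the slots about 21 mm in front of seat_mid. I then pressed it past the catches, with about 14 N at the most between axle and rover, down to the slot bottoms. Finally I eased off, let go and moved clear.
- **Depth and level:** it met firm contact 20.2 mm below the low tops, against 20 mm expected. The tool showed no tilt when I let go.
- **Last pictures:** the axle lies straight and centred in both views. The sleeve is within about 1.5 px of the seated prediction. The detected rod ends were up to about 5 px off, which I put down to network error. The last force reading was about zero.
- **Other objects:** I moved nothing else on purpose, but I did not measure their positions again at the end.

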